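Reload and prime the ward's disinfectant dosing unit

ROBOT

A 6-joint arm with a two-finger parallel gripper is mounted at the origin on the work surface. World frame = base frame: x ahead of the robot, y to its left, z up, the work surface at z = 0. Lengths are in m, angles in rad, forces in N, time in s.
With the tool pointing down it reaches from about 0.35 to 0.975 m from the base axis. Payload 4.9 kg.
Tool frame: the origin (TCP) lies at the very end of the fingers, on their centre line; the grasp point (between the pads) lies 19 mm behind it; z points along the fingers, x is the direction in which the jaws open and shut, and the axes are right-handed (so a half turn about z gives the same grasp; the last joint's range is limited). The gripper opens to 85 mm and grips with 20 to 120 N. Pads are 22 mm wide; open, the fingers measure 114 mm over their backs; the gripper's body (76 mm by 85 mm) begins 54 mm behind the grasp point. The pads swing forward as they close: fully open they stand 13 mm farther back than shut.
Start: joints at [-1.248, 0.053, 1.613, -0, 1.476, -0.119], TCP at [0.267, -0.565, 0.231] pointing down, gripper open.
Joint ranges: [-3.01, 3.01], [-1.01, 2.22], [0.06, 2.58], [-1.02, 4.17], [0.09, 2.62], [-3.14, 3.14]. Speed limits (rad/s): [2.57, 2.57, 3.14, 3.14, 3.14, 3.14].

INTERFACE

Orientations are given as a rotation vector (axis times angle).
In Python, from station import readout, viewer, ctrl, nets gives the robot as it stands. The module is installed in compiled form; this text tells all that it offers.
- The arm moves only by the tool step_arm, never from a script. Its argument "moves" is a list that holds one entry, the list of rows, each a list of 4 numbers: the shift along the world's x, y, z in cm, then the turn about the world's z in rad. In form: [[[dx, dy, dz, yaw], ...]]. A call has 1 to 10 rows; each row shifts and turns the commanded pose from where the row before left it; what a row does not reach is not made up. A row lasts 1/12 s, in which the tool goes at most 41.7 mm and 7.16 degrees, less where a joint would pass 70% of its speed; a pose out of reach is approached as far as the arm can. A call is refused whole if a number of a shift passes 4.17 or a number of a turn 0.125, either way. A call with a gripper value outside its range is refused whole. "grip" is the closure, from 0 (fully open) to 1 (shut), set as the call begins (left out, the last holds). The fingers move at their own pace and stop on an object; "squeeze" is the grip in N (left out, the last holds). Time passes only in rows, so rows that do not move let the fingers close. It gives the time, the measured TCP pose, the force and the opening at its end, in the units of the state.
- readout.get_obs(): the state, without advancing time (a new reading comes with each control period).
- viewer.get_image(name): name is "side" or "top" or "wrist"; returns the picture (384x512x3 uint8, blue, green, red); there is no depth.
- viewer.calibration(name): a dict with "camera_matrix" (3x3 intrinsics, pixels), "R" (3x3) and "t" (3): a world point X has camera coordinates R X + t. Camera axes: x right, y down, z forward; pixel columns grow to the right and rows downward; lengths in m; the calibration is good to about 2 mm. A picture is of the moment at which its call begins: read the wrist's pose just before it. calibration takes no time and is no camera call; for the wrist camera it gives the pose at the moment of the call.
- ctrl.finish_job(): hands the job in, once; it reports no verdict.
Trained networks look in the newest picture that a camera, given by its name, has taken for a name from the list of things; names that differ only in an ending like _2 or _b are one class to them, and where a whole thing is asked for, a point or a joint stands for the part that bears it (a point fixed in the world has none). Each returns a list of dicts, best first, with "confidence" (0 to 1); they miss things now and then, are a little off and sometimes report something else, mostly with a low value. They report only what shows in the picture. A call takes as long as a camera call.
- nets.masks_of(camera, thing): "region" (384x512 bool, what is visible of it) and "box" ([left, top, right, bottom] in pixels, round what is visible of it).
- nets.pinpoint(camera, thing): "at" ([column, row] in pixels: a listed point, or the origin of a listed thing).
The state is a dict: "t": time; "q": joint angles; "dq": joint speeds; "effort": joint torques, N m; "tool_pos": TCP position; "tool_rot": TCP orientation; "contact_force": force on the tool from outside, world axes, zero at the start; "wrist_torque": the same for the moment, N m; "opening": finger opening in m.
Only numpy, scipy, OpenCV 4.12 (cv2) and the standard library are available. Lean on these libraries where they do the work, as an engineer would, in place of code of your own. Each camera call takes 0.05 s, during which the arm holds its last target. There are 200 camera calls.

TASK

Get the dosing unit ready for its next cycle: take every spent brown cartridge out of the wells into the yellow waste tray, put each fresh blue cartridge down into a well of its own, and slide the black dose slider level with the orange pointer. Only when all that is done, prime the pump with two full strokes: pull the sprung red knob out to its stop, hold it there a moment, let it all the way home, then pull it out to the stop, hold and let it home again. Leave the other things on the table where they are.

Things in the scene. Friction and masses are not known exactly. Their poses are not given: they have to be found in the camera images.
- unit: Dosing unit, a fixed low white box 200 (x) x 370 (y) x 36 mm. Origin: centre of its underside; x points away from its front, y to its left: 'unit' axes below. On the deck (z 36 mm): a teal frame, top z 50, with 6 wells; left of it a grey pump turret, x 30 to 85, y 105 to 175, top z 100, the red knob on its front; right of it the slider track at y -150, top z 40.
- well0 (a point): Centre of the floor of well 0, at unit x -30, y -75, z 36 mm. The well is 44 mm square and 14 mm deep, the walls between wells are 16 mm thick (60 mm pitch); axes as the unit's.
- well1 (a point): Centre of the floor of well 1, at unit x -30, y -15, z 36 mm. The well is 44 mm square and 14 mm deep, the walls between wells are 16 mm thick (60 mm pitch); axes as the unit's.
- well2 (a point): Centre of the floor of well 2, at unit x -30, y 45, z 36 mm. The well is 44 mm square and 14 mm deep, the walls between wells are 16 mm thick (60 mm pitch); axes as the unit's.
- well3 (a point): Centre of the floor of well 3, at unit x 30, y -75, z 36 mm. The well is 44 mm square and 14 mm deep, the walls between wells are 16 mm thick (60 mm pitch); axes as the unit's.
- well4 (a point): Centre of the floor of well 4, at unit x 30, y -15, z 36 mm. The well is 44 mm square and 14 mm deep, the walls between wells are 16 mm thick (60 mm pitch); axes as the unit's.
- well5 (a point): Centre of the floor of well 5, at unit x 30, y 45, z 36 mm. The well is 44 mm square and 14 mm deep, the walls between wells are 16 mm thick (60 mm pitch); axes as the unit's.
- pump (a joint): Travel of the red pull knob out of the turret, along unit -x (towards the front): 0 home, 0.040 m at its stop. A spring pulls it home: 4 N at home, 12 N at the stop.
- pump_knob (a point): Centre of the red pull knob, a block 24 (x) x 28 (y) x 34 mm (z) on a horizontal rod. At home it is at unit x -2, y 140, z 72 mm, with 20 mm between it and the turret; it clears the deck by 19 mm. Axes as the unit's.
- dose_grip (a point): In the black dose slider grip, which slides along unit x from x -50 to +30 mm, stays where it is left and takes about 1.5 N to move. The point is on its centre line, 22 mm above the grip's underside (grip 18 (x) x 24 (y) x 36 mm tall, z 40 to 77 mm; a white line across its top shows its middle). Axes as the unit's.
- set_mark (a point): The set-point: the point on the track (unit y -150, z 36 mm) level, along unit x, with the small orange pointer clip that stands 27 mm beside it at unit y -177 (6 x 12 mm, 14 mm high, seen only: nothing to bump). Axes as the unit's.
- fresh0_mid (a point): Fresh cartridge: blue with a white disc on top, upright-standing solid cylinder, 32 mm diameter, 38 mm tall, about 35 g (25 to 50 g); this point is its centre, 19 mm above its base; z is its long axis. May be absent (None).
- fresh1_mid (a point): Fresh cartridge: blue with a white disc on top, upright-standing solid cylinder, 32 mm diameter, 38 mm tall, about 35 g (25 to 50 g); this point is its centre, 19 mm above its base; z is its long axis. May be absent (None).
- fresh2_mid (a point): Fresh cartridge: blue with a white disc on top, upright-standing solid cylinder, 32 mm diameter, 38 mm tall, about 35 g (25 to 50 g); this point is its centre, 19 mm above its base; z is its long axis. May be absent (None).
- fresh3_mid (a point): Fresh cartridge: blue with a white disc on top, upright-standing solid cylinder, 32 mm diameter, 38 mm tall, about 35 g (25 to 50 g); this point is its centre, 19 mm above its base; z is its long axis. May be absent (None).
- spent0_mid (a point): Spent cartridge: brown with a black disc on top, at the start in a well, upright-standing solid cylinder, 32 mm diameter, 38 mm tall, about 35 g (25 to 50 g); this point is its centre, 19 mm above its base; z is its long axis. May be absent (None).
- spent1_mid (a point): Spent cartridge: brown with a black disc on top, at the start in a well, upright-standing solid cylinder, 32 mm diameter, 38 mm tall, about 35 g (25 to 50 g); this point is its centre, 19 mm above its base; z is its long axis. May be absent (None).
- spent2_mid (a point): Spent cartridge: brown with a black disc on top, at the start in a well, upright-standing solid cylinder, 32 mm diameter, 38 mm tall, about 35 g (25 to 50 g); this point is its centre, 19 mm above its base; z is its long axis. May be absent (None).
- waste: Fixed yellow open waste tray, 150 (x) x 120 (y) mm, 40 mm high, walls and floor 4 mm. Origin: centre of its underside, on the table.
- mug: Bystander, to be left alone: white mug, 90 mm diameter, 85 mm tall, handle at its +y. Origin: centre of its underside.
- tape: Bystander, to be left alone: roll of tape lying flat, 68 mm diameter, 24 mm high. Origin: centre of its underside.
- pillbox: Bystander, to be left alone: white pill box 45 x 80 x 22 mm. Origin: centre of its underside.
- vial: Bystander, to be left alone: small amber vial with metal cap, 28 mm diameter, 50 mm tall, near the cartridges. Origin: centre of its underside.
- jar: Bystander, to be left alone: glass jar with white cap, 60 mm diameter, 70 mm tall. Origin: centre of its underside.

How it is judged:
On the way, in this order (a step that is already met when the one before it is completed fails the run):
1. spent cartridges in the waste tray, every fresh one in a well, slider at the pointer ((horizontal distance between fresh0_mid and well0 below 0.013 m or horizontal distance between fresh0_mid and well1 below 0.013 m or horizontal distance between fresh0_mid and well2 below 0.013 m or horizontal distance between fresh0_mid and well3 below 0.013 m or horizontal distance between fresh0_mid and well4 below 0.013 m or horizontal distance between fresh0_mid and well5 below 0.013 m) and z of fresh0_mid in the frame of unit between 0.045 and 0.062 m and linear speed of each of fresh0, fresh1, fresh2, fresh3, spent0, spent1, spent2 below 0.03 m/s and (horizontal distance between fresh1_mid and well0 below 0.013 m or horizontal distance between fresh1_mid and well1 below 0.013 m or horizontal distance between fresh1_mid and well2 below 0.013 m or horizontal distance between fresh1_mid and well3 below 0.013 m or horizontal distance between fresh1_mid and well4 below 0.013 m or horizontal distance between fresh1_mid and well5 below 0.013 m) and z of fresh1_mid in the frame of unit between 0.045 and 0.062 m and (horizontal distance between fresh2_mid and well0 below 0.013 m or horizontal distance between fresh2_mid and well1 below 0.013 m or horizontal distance between fresh2_mid and well2 below 0.013 m or horizontal distance between fresh2_mid and well3 below 0.013 m or horizontal distance between fresh2_mid and well4 below 0.013 m or horizontal distance between fresh2_mid and well5 below 0.013 m) and z of fresh2_mid in the frame of unit between 0.045 and 0.062 m and (horizontal distance between fresh3_mid and well0 below 0.013 m or horizontal distance between fresh3_mid and well1 below 0.013 m or horizontal distance between fresh3_mid and well2 below 0.013 m or horizontal distance between fresh3_mid and well3 below 0.013 m or horizontal distance between fresh3_mid and well4 below 0.013 m or horizontal distance between fresh3_mid and well5 below 0.013 m) and z of fresh3_mid in the frame of unit between 0.045 and 0.062 m and x of spent0_mid in the frame of waste between -0.07 and 0.07 m and y of spent0_mid in the frame of waste between -0.06 and 0.06 m and z of each of spent0_mid, spent1_mid, spent2_mid in the frame of waste below 0.045 m and x of spent1_mid in the frame of waste between -0.07 and 0.07 m and y of spent1_mid in the frame of waste between -0.06 and 0.06 m and x of spent2_mid in the frame of waste between -0.07 and 0.07 m and y of spent2_mid in the frame of waste between -0.06 and 0.06 m and x of dose_grip in the frame of set_mark between -0.005 and 0.005 m), for 0.2 s.
2. first stroke: knob pulled out to its stop (value of joint pump above 0.036 m), for 0.2 s.
3. knob back home (value of joint pump below 0.006 m), for 0.1 s.
4. second stroke: knob pulled out to its stop (value of joint pump above 0.036 m), for 0.2 s.
At the end, for the whole second after the job is handed in: Every fresh cartridge sits on the floor of a well of its own (centre within 13 mm of the well's), every spent one lies in the waste tray, the slider's middle is within 5 mm of the pointer along the track, the knob is home (under 6 mm out), all at rest (all of step 1 and value of joint pump below 0.006 m); the robot touches nothing.
It fails at once if a bystander is knocked more than 4 cm from its place or tipped over (distance of any of mug, tape, pillbox, vial, jar from where it was at the start of the episode above 0.04 m or angle between any of mug, tape, pillbox, vial, jar's own z axis and vertical above 0.6 rad).
Of fresh0, fresh1, fresh2, fresh3 only 3 to 4 are there at a start; the rules pass over those that are not, and their reading is None.
Of spent0, spent1, spent2 only 2 to 3 are there at a start; the rules pass over those that are not, and their reading is None.
At some moment in a run one of fresh0, fresh1, fresh2, fresh3 may be knocked a few centimetres aside while the robot is not near it.
Once in a run the grip may slacken for a moment while it holds something.
It also fails if it takes over 210 s, if anything falls off the work surface, if the arm or the gripper's body presses on something with over 40 N, if the wrist force passes 120 N, or if a joint passes its speed limit or range.

## Working session

There is one attempt and no reset: what is moved stays moved. The work goes in short steps, Python scripts to look and compute and a tool call to move; the robot and the scene stay as the last step left them, time stands still between calls to the robot, and variables do not carry over. Pictures are saved under pics/ and viewed, about 12 in all and at most 16, crops included, and the job is handed in when it is done.

Besides the shell and the picture viewer there is one more tool, called after ">>>" by a JSON object that holds its "fn" and its "kwargs". step_arm: Moves the arm, as the interface text tells. Its arguments: {"type":"object","properties":{"moves":{"type":"array","items":{"type":"array","items":{"type":"array","items":{"type":"number"}}}},"grip":{"type":"number"},"squeeze":{"type":"number"}},"required":["moves"]}

```bash
mkdir -p pics; cat > h.py <<'E'
import numpy as np, cv2
from station import readout, viewer, ctrl, nets
def cal(n):
    c=viewer.calibration(n); return np.array(c["camera_matrix"]),np.array(c["R"]),np.array(c["t"]).ravel()
def back(n,uv,z,c=None):
    K,R,t=c or cal(n); o=-R.T@t; d=R.T@np.linalg.inv(K)@np.array([uv[0],uv[1],1.]); return o+d*(z-o[2])/d[2]
def proj(n,X,c=None):
    K,R,t=c or cal(n); p=K@(R@np.array(X)+t); return p[:2]/p[2]
E
python3 - <<'E'
from h import *
print(readout.get_obs())
for n in("top","side","wrist"):
    cv2.imwrite(f"pics/{n}0.png",viewer.get_image(n))
    K,R,t=cal(n); print(n,K[0,0],(-R.T@t).round(3),R[2].round(2))
for n in("top","side"):
  for th in["unit","waste","fresh0_mid","spent0_mid","dose_grip","set_mark","pump_knob","mug","tape","pillbox","vial","jar","well0","well5","well2","well3"]:
    print(n,th,[(np.round(d["at"],1).tolist(),round(d["confidence"],2)) for d in nets.pinpoint(n,th)])
E
```

```text
{'t': 0.0, 'q': array([-1.24800377e+00,  5.33778527e-02,  1.61430110e+00, -1.93718400e-05,
        1.47597993e+00, -1.18989449e-01]), 'dq': array([ 0.00016812,  0.00073381, -0.00180986, -0.00055069, -0.00166854,
        0.00037521]), 'effort': array([-6.50283819e-04, -3.93683982e+01, -3.70179498e+01, -1.23298000e-04,
        7.15169474e-03, -7.48839966e-06]), 'tool_pos': array([ 0.26702234, -0.56440037,  0.23004575]), 'tool_rot': array([-2.65309293e+00,  1.68005742e+00,  2.53464988e-03]), 'contact_force': array([0.67462062, 0.53999415, 0.77089803]), 'wrist_torque': array([ 0.02535284,  0.03699324, -0.0091631 ]), 'opening': 0.08537995616635918}
top 405.8275930391728 [ 0.452 -0.008  1.239] [ 0.1  -0.   -0.99]
side 383.9086899577339 [0.137 0.559 0.642] [ 0.47 -0.64 -0.61]
wrist 279.96213971403887 [ 0.326 -0.536  0.372] [-0.23 -0.11 -0.97]
top unit [([290.3, 187.6], 0.93)]
top waste [([392.2, 218.8], 0.76)]
top fresh0_mid [([388.4, 162.7], 0.45), ([157.2, 225.2], 0.42)]
top spent0_mid [([315.3, 197.7], 0.53)]
top dose_grip [([343.4, 200.5], 0.47)]
top set_mark [([174.4, 195.6], 0.67), ([
[... 1604 characters left out ...]
5.3, 200.3], 0.7)]
side jar [([311.5, 140.7], 0.77), ([267.5, 197.8], 0.52)]
side well0 [([299.1, 178.8], 0.85), ([277.5, 171.0], 0.71), ([284.1, 191.4], 0.66), ([250.5, 194.1], 0.62), ([266.7, 182.6], 0.61), ([139.4, 224.4], 0.52)]
side well5 [([299.1, 178.8], 0.85), ([277.5, 171.0], 0.71), ([284.1, 191.4], 0.66), ([250.5, 194.1], 0.62), ([266.7, 182.6], 0.61), ([139.4, 224.4], 0.52)]
side well2 [([299.1, 178.8], 0.85), ([277.5, 171.0], 0.71), ([284.1, 191.4], 0.66), ([250.5, 194.1], 0.62), ([266.7, 182.6], 0.61), ([139.4, 224.4], 0.52)]
side well3 [([299.1, 178.8], 0.85), ([277.5, 171.0], 0.71), ([284.1, 191.4], 0.66), ([250.5, 194.1], 0.62), ([266.7, 182.6], 0.61), ([139.4, 224.4], 0.52)]
```

```bash
python3 - <<'E'
import cv2
im=cv2.imread("pics/top0.png"); cv2.imwrite("pics/top0c.png",cv2.resize(im[90:290,130:430],None,fx=2.66,fy=2.66,interpolation=cv2.INTER_CUBIC))
E
```

```text
(no output)
```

View pics/top0c.png

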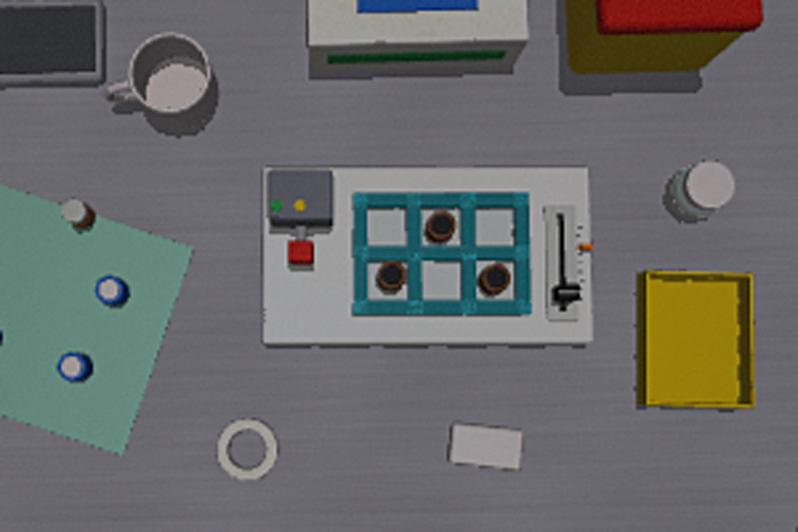

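View pics/side0.png

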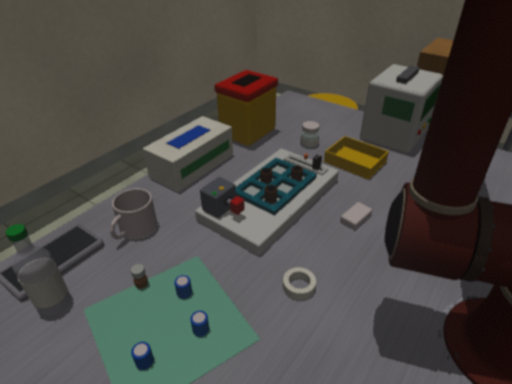

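The top crop shows spent cartridges in wells 4 (440,226), 2 (390,277) and 0 (493,278), with wells 5, 3 and 1 empty. The slider is at (565,293) and the pointer at (586,247). The mat holds fresh ones at (112,291), (75,367) and one at the left edge; the side view shows three in all. The vial is at (77,213).

```bash
cat >> h.py <<'E'
def blobs(im,lo,hi,amin=6):
    m=cv2.inRange(cv2.cvtColor(im,cv2.COLOR_BGR2HSV),np.array(lo),np.array(hi))
    n,l,s,c=cv2.connectedComponentsWithStats(m)
    return m,[(s[i,4],c[i],l==i) for i in np.argsort(-s[:,4]) if i and s[i,4]>=amin]
E
python3 - <<'E'
from h import *
im=cv2.imread("pics/top0.png");c=cal("top")
def show(nm,lo,hi,z,amin=6,k=5):
    for a,ct,l in blobs(im,lo,hi,amin)[1][:k]:
        r=cv2.minAreaRect(np.argwhere(l)[:,::-1].astype(np.float32)); 
        print(nm,a,ct.round(1),back("top",ct,z,c).round(4),"rect",np.round(r[0],1),np.round(r[1],1),round(r[2],1), back("top",r[0],z,c).round(4))
show("teal",(85,100,60),(98,255,255),.05,50,2)
show("blue",(105,120,50),(130,255,255),.030,4,6)
show("yellow",(22,150,60),(32,255,255),.02,50,2)
show("orange",(5,150,120),(17,255,255),.05,2,6)
show("red",(0,150,80),(4,255,255),.072,10,4)
show("black",(0,0,0),(180,255,45),.074,6,12)
print(im[190:204,337:350].max(2))
c2=cal("side");im=cv2.imread("pics/side0.png")
for a,ct,l in blobs(im,(105,120,50),(130,255,255),10)[1]: print("side blue",a,ct,back("side",ct,.019,c2).round(3))
w=cv2.imread("pics/wrist0.png")
E
```

```text
teal 1622 [295.7 184.9] [ 0.5838 -0.1224  0.05  ] rect [296.  184.5] [45. 66.] 90.0 [ 0.5849 -0.1232  0.05  ]
blue 1412 [38.1 86.2] [0.9127 0.6573 0.03  ] rect [38.5 86.5] [42.4 41. ] 45.0 [0.9116 0.6562 0.03  ]
blue 730 [286.5  85.5] [ 0.8944 -0.107   0.03  ] rect [286.2  85.5] [16.4 44. ] 88.2 [ 0.8943 -0.1062  0.03  ]
blue 178 [ 28.4 246.3] [0.4244 0.672  0.03  ] rect [ 26.3 245.6] [ 9.9 27.3] 73.6 [0.4267 0.6781 0.03  ]
blue 59 [124.  216.2] [0.5058 0.39   0.03  ] rect [123. 216.] [11.3 11.3] 45.0 [0.5065 0.393  0.03  ]
blue 48 [172.1 199. ] [0.5533 0.2465 0.03  ] rect [171.5 199. ] [11. 10.] 0.0 [0.5534 0.2484 0.03  ]
blue 46 [157.9 227.5] [0.4697 0.2892 0.03  ] rect [157.  227.5] [ 9. 10.] 90.0 [0.4698 0.2918 0.03  ]
yellow 1906 [391.4 217.2] [ 0.482  -0.4083  0.02  ] rect [393. 217.] [50. 40.] 90.0 [ 0.4825 -0.4133  0.02  ]
yellow 1090 [365.2 103. ] [ 0.8356 -0.349   0.02  ] rect [367.  103.6] [67.7 44.1] 31.3 [ 0.8337 -0.3544  0.02  ]
orange 7 [350.7 182.4] [ 0.5868 -0.2848  0.05  ] rect [350.5 182.5] [1. 3.] 90.0 [ 0.5866 -0.2842  0.05  ]
red 2114 [384.6  76.8] [ 0.8977 -0.3
[... 1785 characters left out ...]
 98 116]
 [147 151 162  67  15  25  97  96  96  93 129 149 152]
 [155 106  77  32  17  16  39  34  34  30  45 162 164]
 [101  41   4  14  19  16  14  11  14   7   0  97 155]
 [ 72  13  13 107 110 112 111 114 111  91  91 154 161]
 [ 85  21   5  53  58  57  57  57  55  47  40 163 164]
 [ 88  20   6  20  29  26  26  22  20  16   0 133 162]
 [ 86  19   1  19  15  14  15  10   3   1  29  70 155]
 [ 96  62  46  29  10  25  39  33  98 138 151 150 159]]
side blue 343 [187.72594752 136.43731778] [ 0.983 -0.199  0.019]
side blue 240 [142.49583333 358.34583333] [0.504 0.398 0.019]
side blue 206 [199.95631068 326.2961165 ] [0.467 0.295 0.019]
side blue 183 [183.46448087 289.3989071 ] [0.551 0.253 0.019]
```

>>> {"fn": "step_arm", "kwargs": {"moves": [[[2.2, 3.4, 0.2, 0.0867], [2.2, 3.4, 0.2, 0.0867], [2.2, 3.4, 0.2, 0.0867], [2.2, 3.4, 0.2, 0.0867], [2.2, 3.4, 0.2, 0.0867], [2.2, 3.4, 0.2, 0.0867], [2.2, 3.4, 0.2, 0.0867], [2.2, 3.4, 0.2, 0.0867], [2.2, 3.4, 0.2, 0.0867], [2.2, 3.4, 0.2, 0.0867]]], "grip": 0.4, "squeeze": 40}}

```text
t: 2.58
tool_pos: [0.488, -0.2232, 0.2518]
tool_rot: [3.115, -0.404, 0.001]
contact_force: [0.6, -0.1, 0.3]
opening: 0.0514
```

>>> {"fn": "step_arm", "kwargs": {"moves": [[[2.2, 3.4, 0, 0.0867], [2.2, 3.4, 0, 0.0867], [2.2, 3.4, 0, 0.0867], [0, 0, 0, 0], [0, 0, 0, 0], [0, 0, 0, 0]]]}}

```text
t: 3.08
tool_pos: [0.5531, -0.123, 0.2512]
tool_rot: [3.141, -0.003, -0.001]
contact_force: [0.5, -0.9, -0.6]
opening: 0.051
```

```bash
python3 - <<'E'
from h import *
o=readout.get_obs();print(o["t"],o["tool_pos"],o["tool_rot"],o["opening"],o["q"])
im=viewer.get_image("wrist");cv2.imwrite("pics/w1.png",im);c=cal("wrist")
np.savez("w1",K=c[0],R=c[1],t=c[2]);print((-c[1].T@c[2]).round(3),c[1].round(2))
E
```

```text
3.0833 [ 0.55310211 -0.1229853   0.25119443] [ 3.14119739e+00 -2.74728401e-03 -7.55663389e-04] 0.051033025701216546 [-3.49861275e-01 -9.70379302e-02  1.72717068e+00 -5.35674825e-04
  1.51177732e+00 -3.48080398e-01]
[ 0.553 -0.058  0.393] [[ 1.   -0.    0.  ]
 [-0.   -0.97  0.26]
 [-0.   -0.26 -0.97]]
```

View pics/w1.png

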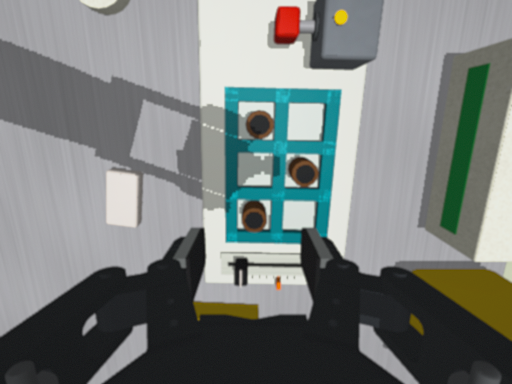

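The wrist view shows spent discs at about (260,122), (305,171) and (254,213). The slider is at (240,270), the pointer at (278,284) and the knob at (288,24). I'll turn these into positions.

```bash
python3 - <<'E'
from h import *
im=cv2.imread("pics/w1.png");d=np.load("w1.npz");c=(d["K"],d["R"],d["t"])
m,b=blobs(im,(85,100,60),(98,255,255),200)
pts=np.argwhere(m>0)[:,::-1]
l=b[0][2]; ct=cv2.findContours(l.astype(np.uint8),cv2.RETR_CCOMP,cv2.CHAIN_APPROX_NONE)
W=np.array([back("w",p,.05,c)[:2] for p in np.argwhere(m>0)[:,::-1] if True])
r=cv2.minAreaRect(W.astype(np.float32)*1000);print("teal rect",r)
for k,h in zip(ct[0],ct[1][0]):
    if h[3]>=0 and cv2.contourArea(k)>300:
        q=cv2.minAreaRect(np.array([back("w",p[0],.05,c)[:2]*1000 for p in k],np.float32)); print("hole",np.round(q[0],1),np.round(q[1],1),round(q[2],1))
for a,ctd,l in blobs(im,(0,0,0),(180,255,40),30)[1]:
    if a<600:print("black",a,ctd.round(1),back("w",ctd,.074,c).round(4), "z57",back("w",ctd,.057,c).round(4))
for a,ctd,l in blobs(im,(3,150,120),(17,255,255),8)[1]:print("or",a,ctd,back("w",ctd,.045,c).round(4))
for a,ctd,l in blobs(im,(0,150,80),(3,255,255),30)[1]:print("red",a,ctd,back("w",ctd,.08,c).round(4))
for x in(0.5,):pass
g=cv2.resize(im[240:300,200:310],None,fx=5,fy=5,interpolation=cv2.INTER_CUBIC)
s=cv2.resize(im[90:240,220:345],None,fx=3.5,fy=3.5,interpolation=cv2.INTER_CUBIC)
H=max(g.shape[0],s.shape[0]);o=np.zeros((H,0,3),np.uint8)
g=cv2.copyMakeBorder(g,0,H-g.shape[0],0,0,cv2.BORDER_CONSTANT);s=s[:,:245]
cv2.imwrite("pics/w1c.png",np.hstack([g,s]))
E
```

```text
teal rect ((585.7435302734375, -121.00838470458984), (193.3015899658203, 133.67587280273438), 88.48321533203125)
hole [ 554.5 -180. ] [47.9 46.4] 88.9
hole [ 614.4 -120.3] [45.3 46.4] 89.8
hole [ 555.9 -119. ] [45.6 46.9] 88.9
hole [616.  -61.4] [46.  45.9] 89.8
hole [557.6 -60.5] [47.1 45.7] 89.0
black 180 [240.8 267.9] [ 0.5377 -0.2415  0.074 ] z57 [ 0.5369 -0.2512  0.057 ]
black 45 [252.9 223.2] [ 0.5532 -0.1809  0.074 ] z57 [ 0.5532 -0.1875  0.057 ]
black 33 [255.1 130.2] [ 0.5561 -0.0705  0.074 ] z57 [ 0.5562 -0.0711  0.057 ]
or 168 [290.48809524  16.99404762] [0.5955 0.05   0.045 ]
or 26 [277.92307692 284.61538462] [ 0.5882 -0.2846  0.045 ]
red 801 [286.64419476  24.31210986] [0.5876 0.0328 0.08  ]
```

View pics/w1c.png

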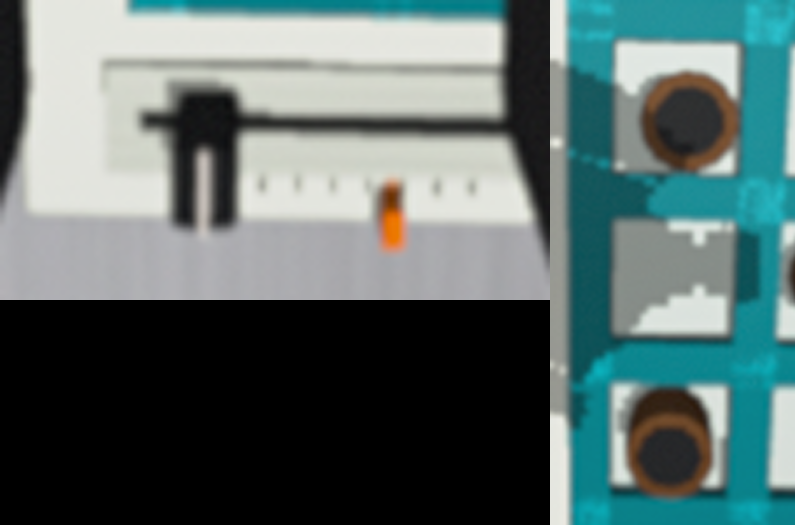

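The crop shows the slider's white line at wrist column 240.8, the pointer at 278.2, and the discs of spent2 at (259.4,122.3) and spent0 at (254.3,220.6).

```bash
python3 - <<'E'
from h import *
d=np.load("w1.npz");c=(d["K"],d["R"],d["t"]);im=cv2.imread("pics/w1.png")
for n,p,z in(("s2",(259.4,122.3),.074),("s0",(254.3,220.6),.074),("slider",(240.8,278),.077),("ptr",(278.2,284),.045)):print(n,back("w",p,z,c).round(4))
g=im[155:195,285:325].max(2); m=(g<60).astype(np.uint8); ys,xs=np.nonzero(m); print("s4",xs.mean()+285,ys.mean()+155,len(xs))
for k in range(2,40,3): print(''.join('#' if v<60 else '.' for v in g[k]))
c=cal("top");print([back("top",p,z,c).round(4) for p,z in(((288,0),.07),((343.5,199.3),.077),((276,195),.074))])
im=cv2.imread("pics/top0.png");m=im[188:203,268:286].max(2)
ys,xs=np.nonzero(m<50);print(back("top",(xs.mean()+268,ys.mean()+188),.074,c))
E
```

```text
s2 [ 0.5608 -0.062   0.074 ]
s0 [ 0.5549 -0.1775  0.074 ]
slider [ 0.5376 -0.254   0.077 ]
ptr [ 0.5886 -0.2836  0.045 ]
s4 302.48026315789474 171.25328947368422 304
........................................
........########........................
......#####.............................
.....###.........#######................
....###......###############............
.....#......#################...........
............#################...........
.............###############............
................########................
........................................
........................................
........................................
........................................
[array([ 1.148 , -0.1174,  0.07  ]), array([ 0.5356, -0.2554,  0.077 ]), array([ 0.5533, -0.0622,  0.074 ])]
[ 0.55729877 -0.06388645  0.074     ]
```

>>> {"fn": "step_arm", "kwargs": {"moves": [[[3, 0.1, -3, 0], [3, 0.1, -3, 0], [0, 0, -4, 0], [0, 0, -4, 0], [0, 0, -3, 0], [0, 0, -1.7, 0], [0, 0, -1, 0], [0, 0, 0, 0], [0, 0, 0, 0]]]}}

```text
t: 3.88
tool_pos: [0.6122, -0.1222, 0.0561]
tool_rot: [3.141, -0.006, 0.001]
contact_force: [0.5, 0.3, 0.1]
opening: 0.0514
```

>>> {"fn": "step_arm", "kwargs": {"moves": [[[0, 0, 0, 0], [0, 0, 0, 0], [0, 0, 0, 0], [0, 0, 0, 0], [0, 0, 0, 0]]], "grip": 1}}

```text
t: 4.3
tool_pos: [0.6139, -0.1218, 0.0583]
tool_rot: [3.14, -0.003, 0.007]
contact_force: [0.0, -0.4, 7.3]
opening: 0.0304
```

>>> {"fn": "step_arm", "kwargs": {"moves": [[[0, 0, 2, 0], [0, 0, 3, 0], [0, 0, 3, 0], [0, 0, 0, 0]]]}}

```text
t: 4.63
tool_pos: [0.6163, -0.1221, 0.1437]
tool_rot: [3.138, -0.003, 0.019]
contact_force: [0.5, -0.2, 1.5]
opening: 0.0303
```

>>> {"fn": "step_arm", "kwargs": {"moves": [[[-1, -2, 0.5, 0], [-1.9, -3.6, 0, 0], [-1.9, -3.6, 0, 0], [-1.9, -3.6, 0, 0], [-1.9, -3.6, 0, 0], [-1.9, -3.6, 0, 0], [-1.9, -3.6, 0, 0], [-1.9, -3.6, 0, 0], [-1.9, -3.0, 0, 0], [-1.5, -1.7, 0, 0]]]}}

```text
t: 5.47
tool_pos: [0.4334, -0.443, 0.1407]
tool_rot: [3.14, -0.006, 0.0]
contact_force: [1.1, -0.0, -0.9]
opening: 0.0301
```

>>> {"fn": "step_arm", "kwargs": {"moves": [[[0, 0, -3, 0], [0, 0, -3, 0], [0, 0, -2, 0], [0, 0, -1, 0], [0, 0, 0, 0], [0, 0, 0, 0]]]}}

```text
t: 5.97
tool_pos: [0.4354, -0.4399, 0.0506]
tool_rot: [-3.142, 0.002, -0.0]
contact_force: [-0.3, -0.2, -0.9]
opening: 0.0302
```

>>> {"fn": "step_arm", "kwargs": {"moves": [[[0, 0, 0, 0], [0, 0, 0, 0], [0, 0, 0, 0], [0, 0, 2, 0], [0, 0, 3, 0], [0, 0, 3, 0]]], "grip": 0.4}}

```text
t: 6.47
tool_pos: [0.4348, -0.4395, 0.1311]
tool_rot: [-3.141, 0.003, 0.001]
contact_force: [1.2, -1.4, -0.1]
opening: 0.0511
```

```bash
python3 - <<'E'
from h import *
o=readout.get_obs();print(o["t"],o["tool_pos"],o["tool_rot"],o["opening"])
cv2.imwrite("pics/top1.png",viewer.get_image("top"))
im=viewer.get_image("side");cv2.imwrite("pics/side1.png",im)
cv2.imwrite("pics/side1c.png",cv2.resize(im[120:300,180:420],None,fx=3,fy=3))
E
```

```text
6.4667 [ 0.43481935 -0.43947812  0.13112617] [-3.14055316e+00  2.76039303e-03  1.28122391e-03] 0.05110974690818339
```

View pics/top1.png

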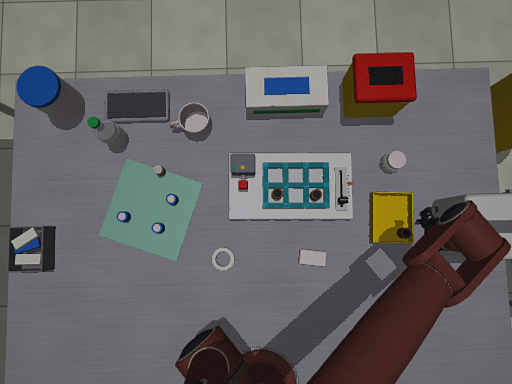

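The spent cartridge lies in the tray at (404,233), and wells 0 and 2 are still occupied. Next is spent0.

>>> {"fn": "step_arm", "kwargs": {"moves": [[[1.5, 3.2, 0.4, 0], [1.5, 3.3, 0, 0], [1.5, 3.3, 0, 0], [1.5, 3.3, 0, 0], [1.5, 3.3, 0, 0], [1.5, 3.3, 0, 0], [1.5, 3.3, 0, 0], [1.4, 3.2, 0, 0], [0, 0, -3, 0], [0, 0, -2, 0]]]}}

```text
t: 7.4
tool_pos: [0.5558, -0.1762, 0.0851]
tool_rot: [3.14, 0.003, 0.005]
contact_force: [-0.6, -0.0, -1.1]
opening: 0.051
```

>>> {"fn": "step_arm", "kwargs": {"moves": [[[0, 0, -1.5, 0], [0, 0, -1, 0], [0, 0, 0, 0], [0, 0, 0, 0]]]}}

```text
t: 7.73
tool_pos: [0.5541, -0.1782, 0.0595]
tool_rot: [-3.142, 0.003, 0.0]
contact_force: [0.3, 0.3, -0.1]
opening: 0.0512
```

>>> {"fn": "step_arm", "kwargs": {"moves": [[[0, 0, 0, 0], [0, 0, 0, 0], [0, 0, 0, 0], [0, 0, 0, 0], [0, 0, 0, 0]]], "grip": 1}}

```text
t: 8.15
tool_pos: [0.5554, -0.1788, 0.0614]
tool_rot: [3.14, -0.003, 0.005]
contact_force: [0.0, -0.3, 5.3]
opening: 0.0303
```

>>> {"fn": "step_arm", "kwargs": {"moves": [[[0, 0, 2, 0], [0, 0, 3, 0], [0, 0, 3, 0], [0, 0, 0, 0]]]}}

```text
t: 8.48
tool_pos: [0.5577, -0.1796, 0.1466]
tool_rot: [3.137, -0.003, 0.016]
contact_force: [1.0, 0.3, 0.9]
opening: 0.0302
```

>>> {"fn": "step_arm", "kwargs": {"moves": [[[-0.6, -2, 0, 0], [-0.6, -3.3, 0, 0], [-0.6, -3.4, 0, 0], [-0.6, -3.5, 0, 0], [-0.6, -3.5, 0, 0], [-0.6, -3.5, 0, 0], [-0.6, -3.5, 0, 0], [-0.7, -2.3, -1, 0], [0, -1.2, -3, 0], [0, 0, -3, 0]]]}}

```text
t: 9.32
tool_pos: [0.5053, -0.4443, 0.0705]
tool_rot: [3.137, -0.008, 0.005]
contact_force: [-0.2, -0.7, -1.6]
opening: 0.0304
```

>>> {"fn": "step_arm", "kwargs": {"moves": [[[0, 0, -1.8, 0], [0, 0, -0.5, 0], [0, 0, 0, 0], [0, 0, 0, 0]]]}}

```text
t: 9.65
tool_pos: [0.5055, -0.4401, 0.0469]
tool_rot: [3.141, -0.003, 0.001]
contact_force: [0.1, -0.5, -0.3]
opening: 0.03
```

>>> {"fn": "step_arm", "kwargs": {"moves": [[[0, 0, 0, 0], [0, 0, 0, 0], [0, 0, 0, 0], [0, 0, 2, 0], [0, 0, 3, 0], [0, 0, 4, 0]]], "grip": 0.4}}

```text
t: 10.15
tool_pos: [0.5037, -0.4383, 0.1345]
tool_rot: [-3.137, 0.003, 0.006]
contact_force: [0.4, -0.3, -1.2]
opening: 0.0512
```

>>> {"fn": "step_arm", "kwargs": {"moves": [[[0.6, 3.7, 0.3, 0], [0.6, 4, 0, 0], [0.6, 4, 0, 0], [0.6, 4, 0, 0], [0.6, 4, 0, 0], [0.6, 4, 0, 0], [0.6, 4, 0, 0], [0.6, 4, 0, 0], [0.6, 4, 0, 0], [0, 2, 0, 0]]]}}

```text
t: 10.98
tool_pos: [0.5599, -0.0591, 0.1408]
tool_rot: [-3.141, -0.002, -0.004]
contact_force: [0.7, -0.5, 0.5]
opening: 0.051
```

>>> {"fn": "step_arm", "kwargs": {"moves": [[[0, 0, -3, 0], [0, 0, -2.5, 0], [0, 0, -1.5, 0], [0, 0, -1, 0], [0, 0, 0, 0], [0, 0, 0, 0]]]}}

```text
t: 11.48
tool_pos: [0.5595, -0.0632, 0.06]
tool_rot: [3.141, -0.003, 0.001]
contact_force: [1.3, 0.8, 0.1]
opening: 0.0512
```

>>> {"fn": "step_arm", "kwargs": {"moves": [[[0, 0, 0, 0], [0, 0, 0, 0], [0, 0, 0, 0], [0, 0, 0, 0], [0, 0, 0, 0]]], "grip": 1}}

```text
t: 11.9
tool_pos: [0.5608, -0.0636, 0.0616]
tool_rot: [3.14, -0.003, 0.006]
contact_force: [-0.2, 0.5, 6.5]
opening: 0.0301
```

>>> {"fn": "step_arm", "kwargs": {"moves": [[[0, 0, 2, 0], [0, 0, 3, 0], [0, 0, 3, 0], [0, 0, 0, 0]]]}}

```text
t: 12.23
tool_pos: [0.563, -0.064, 0.1468]
tool_rot: [3.139, -0.003, 0.018]
contact_force: [1.4, -0.1, 0.9]
opening: 0.03
```

>>> {"fn": "step_arm", "kwargs": {"moves": [[[-0.5, -2, 0, 0], [-0.9, -3.5, 0, 0], [-0.9, -3.8, 0, 0], [-0.9, -3.9, 0, 0], [-0.9, -3.9, 0, 0], [-0.9, -3.9, 0, 0], [-0.9, -3.9, 0, 0], [-0.9, -3.8, 0, 0], [-0.9, -2.3, 0, 0], [-0.2, -1.2, 0, 0]]]}}

```text
t: 13.07
tool_pos: [0.4784, -0.388, 0.139]
tool_rot: [3.141, -0.008, -0.001]
contact_force: [-0.2, 0.8, -0.6]
opening: 0.0306
```

>>> {"fn": "step_arm", "kwargs": {"moves": [[[0, 0, -3, 0], [0, 0, -3, 0], [0, 0, -2.3, 0], [0, 0, -1, 0], [0, 0, 0, 0], [0, 0, 0, 0]]]}}

```text
t: 13.57
tool_pos: [0.4804, -0.3846, 0.0464]
tool_rot: [-3.141, 0.002, 0.0]
contact_force: [0.2, -0.3, 0.3]
opening: 0.0301
```

>>> {"fn": "step_arm", "kwargs": {"moves": [[[0, 0, 0, 0], [0, 0, 0, 0], [0, 0, 0, 0], [0, 0, 2, 0], [0, 0, 3, 0], [0, 0, 4, 0]]], "grip": 0.4}}

```text
t: 14.07
tool_pos: [0.4787, -0.3835, 0.1349]
tool_rot: [-3.138, 0.003, 0.006]
contact_force: [0.4, -1.9, -0.2]
opening: 0.0512
```

```bash
python3 - <<'E'
from h import *
o=readout.get_obs();print(o["t"],o["tool_pos"],o["opening"])
im=viewer.get_image("top");c=cal("top")
for a,ct,l in blobs(im,(105,120,50),(130,255,255),20)[1]:
    if a<120: print("fresh",a,ct,back("top",ct,.03,c).round(4))
s=viewer.get_image("side")
cv2.imwrite("pics/m2.png",np.hstack([cv2.resize(im[130:270,220:430],None,fx=1.9,fy=1.9),cv2.resize(s[130:270,200:410],None,fx=1.9,fy=1.9)]))
E
```

```text
14.0667 [ 0.47867106 -0.38351584  0.13491164] 0.05123806019195181
fresh 68 [124.48529412 216.29411765] [0.5055 0.3885 0.03  ]
fresh 50 [172.28 199.16] [0.5529 0.2461 0.03  ]
fresh 48 [158.10416667 227.33333333] [0.4702 0.2885 0.03  ]
```

View pics/m2.png

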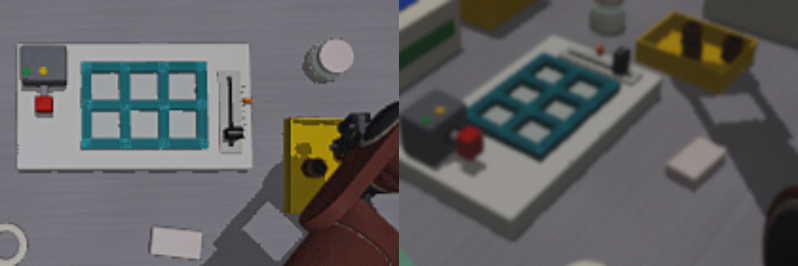

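>>> {"fn": "step_arm", "kwargs": {"moves": [[[1.4, 3.2, 0, 0], [1.4, 3.2, 0, 0], [1.4, 3.2, 0, 0], [1.5, 3.3, 0, 0], [0, 0, -3, 0], [0, 0, -3, 0], [0, 0, -1.5, 0], [0, 0, -1, 0], [0, 0, 0, 0], [0, 0, 0, 0]]]}}

```text
t: 15.0
tool_pos: [0.5375, -0.2564, 0.052]
tool_rot: [3.141, -0.003, 0.001]
contact_force: [0.7, 0.4, 0.2]
opening: 0.0513
```

>>> {"fn": "step_arm", "kwargs": {"moves": [[[0, 0, 0, 0], [0, 0, 0, 0], [0, 0, 0, 0], [0, 0, 0, 0], [0, 0, 0, 0], [0, 0, 0, 0]]], "grip": 1, "squeeze": 25}}

```text
t: 15.5
tool_pos: [0.5381, -0.2569, 0.0533]
tool_rot: [3.14, -0.004, 0.004]
contact_force: [-0.7, 0.8, 6.8]
opening: 0.0177
```

>>> {"fn": "step_arm", "kwargs": {"moves": [[[1, -0.03, 0, 0], [1, -0.03, 0, 0], [1, -0.03, 0, 0], [1, -0.02, 0, 0], [0.8, -0.02, 0, 0], [0.3, 0, 0, 0], [0, 0, 0, 0], [0, 0, 0, 0], [0, 0, 0, 0]]]}}

```text
t: 16.25
tool_pos: [0.5898, -0.2581, 0.0533]
tool_rot: [3.14, -0.004, 0.006]
contact_force: [1.5, 0.1, 4.5]
opening: 0.0172
```

>>> {"fn": "step_arm", "kwargs": {"moves": [[[0, 0, 0, 0], [0, 0, 0, 0], [0, 0, 0, 0], [0, 0, 2, 0], [0, 0, 3, 0], [0, 0, 3, 0], [0, 4, 3, 0], [0, 4, 3, 0], [0, 0, 0, 0], [0, 0, 0, 0]]], "grip": 0.4}}

```text
t: 17.08
tool_pos: [0.5889, -0.1897, 0.1833]
tool_rot: [3.14, 0.001, 0.005]
contact_force: [-0.2, -1.1, -0.7]
opening: 0.0514
```

```bash
python3 - <<'E'
from h import *
o=readout.get_obs();print(o["t"],o["tool_pos"],o["opening"])
im=viewer.get_image("wrist");c=cal("wrist");u=proj("w",(.589,-.265,.05),c);print(u)
x,y=int(u[0])-50,int(u[1])-40;x=max(x,0);y=max(min(y,304),0)
cv2.imwrite("pics/w2.png",im);cv2.imwrite("pics/w2c.png",cv2.resize(im[y:y+80,x:x+100],None,fx=6,fy=6,interpolation=cv2.INTER_CUBIC));print(x,y)
np.savez("w2",K=c[0],R=c[1],t=c[2])
E
```

```text
17.0833 [ 0.58893311 -0.18973725  0.18330403] 0.05143821459499129
[253.48642051 253.92932067]
203 213
```

View pics/w2c.png

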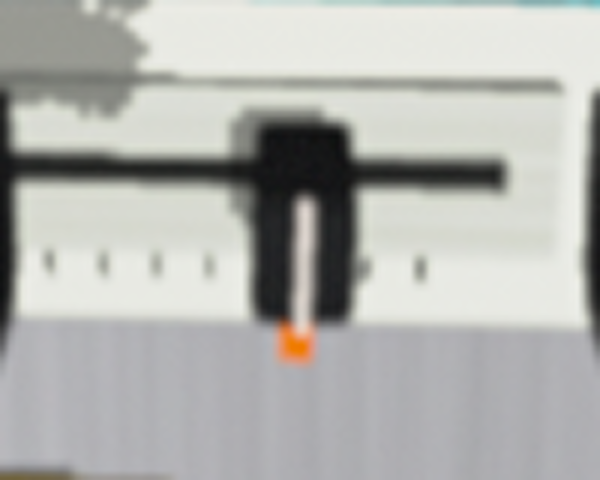

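The slider's line is at crop x 304 and the pointer at 297, about 1 mm apart, so the slider is set. Next the fresh cartridges.

>>> {"fn": "step_arm", "kwargs": {"moves": [[[-0.7, 4, 0.6, 0], [-0.7, 4, 0.6, 0], [-0.7, 4, 0.6, 0], [-0.7, 4, 0.6, 0], [-0.7, 4, 0.6, 0], [-0.7, 4, 0.6, 0], [-0.7, 4, 0.6, 0], [-0.7, 4, 0.6, 0], [-0.7, 4, 0.6, 0], [-0.7, 4, 0.6, 0]]]}}

```text
t: 17.97
tool_pos: [0.5171, 0.2099, 0.2391]
tool_rot: [3.14, -0.005, -0.006]
contact_force: [0.4, 0.5, -1.0]
opening: 0.0514
```

>>> {"fn": "step_arm", "kwargs": {"moves": [[[-0.9, 4, 0.7, 0], [0, 3, 0, 0], [0, 0, 0, 0], [0, 0, 0, 0]]]}}

```text
t: 18.3
tool_pos: [0.5085, 0.2796, 0.2458]
tool_rot: [3.139, -0.0, -0.006]
contact_force: [-0.7, -0.2, -0.5]
opening: 0.0516
```

```bash
cat > fr.py <<'E'
from h import *
o=readout.get_obs();print(o["t"],o["tool_pos"],o["opening"])
im=viewer.get_image("wrist");c=cal("wrist");cv2.imwrite(f"pics/wf{o['t']:.0f}.png",im)
hs=cv2.cvtColor(im,cv2.COLOR_BGR2HSV)
for a,ct,l in blobs(im,(105,120,40),(130,255,255),80)[1]:
    k=cv2.convexHull(np.argwhere(l)[:,::-1].astype(np.int32)); f=np.zeros(l.shape,np.uint8);cv2.fillConvexPoly(f,k,1)
    w=(f>0)&(hs[...,1]<90)&(hs[...,2]>90); ys,xs=np.nonzero(w)
    if len(xs)>10: p=(xs.mean(),ys.mean()); print("wrist",a,len(xs),np.round(p,1),back("w",p,.038,c).round(4))
im=viewer.get_image("top");c=cal("top")
for a,ct,l in blobs(im,(105,120,50),(130,255,255),20)[1]:
    if a<120: print("top",a,ct.round(1),back("top",ct,.03,c).round(4))
cv2.imwrite(f"pics/tf{o['t']:.0f}.png",im)
E
python3 fr.py; ls pics|tail -3
```

```text
18.3 [0.50853402 0.27957994 0.24582799] 0.05160289606318361
wrist 257 339 [252.6  72.4] [0.5085 0.3955 0.038 ]
wrist 249 247 [289.6 193.6] [0.5561 0.2498 0.038 ]
wrist 220 264 [223.5 161.3] [0.4717 0.292  0.038 ]
top 58 [159.1 227.3] [0.4701 0.2855 0.03  ]
top 52 [172.5 199.2] [0.5529 0.2454 0.03  ]
w2c.png
wf18.png
wrist0.png
```

>>> {"fn": "step_arm", "kwargs": {"moves": [[[2.4, -1.5, -3, 0], [2.3, -1.5, -4, 0], [0, 0, -4, 0], [0, 0, -4, 0], [0, 0, -3.5, 0], [0, 0, -2.2, 0], [0, 0, -1.5, 0], [0, 0, 0, 0], [0, 0, 0, 0]]]}}

```text
t: 19.15
tool_pos: [0.5522, 0.2496, 0.0306]
tool_rot: [3.14, -0.006, -0.005]
contact_force: [0.1, 0.8, 0.2]
opening: 0.0512
```

>>> {"fn": "step_arm", "kwargs": {"moves": [[[0, 0, 0, 0], [0, 0, 0, 0], [0, 0, 0, 0], [0, 0, 0, 0], [0, 0, 0, 0]]], "grip": 1, "squeeze": 40}}

```text
t: 19.57
tool_pos: [0.5546, 0.2518, 0.0343]
tool_rot: [-3.141, 0.003, -0.006]
contact_force: [0.4, -1.5, 6.8]
opening: 0.0289
```

>>> {"fn": "step_arm", "kwargs": {"moves": [[[0, 0, 2, 0], [0, 0, 3, 0], [0, 0, 4, 0], [0, 0, 3.3, 0], [0, 0, 0, 0]]]}}

```text
t: 19.98
tool_pos: [0.5572, 0.2532, 0.1644]
tool_rot: [-3.137, 0.002, -0.021]
contact_force: [0.9, 0.8, 1.7]
opening: 0.0289
```

>>> {"fn": "step_arm", "kwargs": {"moves": [[[0, 0, -3.5, 0], [0, 0, -4, 0], [0, 0, -3, 0], [0, 0, -1.3, 0], [0, 0, -0.3, 0], [0, 0, 0, 0], [0, 0, 0, 0]]]}}

```text
t: 20.57
tool_pos: [0.5532, 0.2517, 0.0344]
tool_rot: [-3.141, 0.003, -0.001]
contact_force: [0.1, -0.5, 0.6]
opening: 0.0289
```

>>> {"fn": "step_arm", "kwargs": {"moves": [[[0, 0, 0, 0], [0, 0, 0, 0], [0, 0, 0, 0], [0, 0, 0, 0]]], "grip": 0.4}}

```text
t: 20.9
tool_pos: [0.5531, 0.2516, 0.0344]
tool_rot: [-3.141, 0.003, -0.001]
contact_force: [0.5, -0.6, 0.2]
opening: 0.0516
```

```bash
python3 fr.py
```

```text
20.9 [0.55310137 0.25157008 0.0344174 ] 0.05157290623085794
wrist 2596 1588 [ 88.9 168.9] [0.4714 0.2932 0.038 ]
wrist 1808 1267 [249.4 245.5] [0.5514 0.2512 0.038 ]
```

>>> {"fn": "step_arm", "kwargs": {"moves": [[[0, 0, -0.8, 0], [0, 0, -0.4, 0], [0, 0, 0, 0], [0, 0, 0, 0]]]}}

```text
t: 21.33
tool_pos: [0.5522, 0.2513, 0.021]
tool_rot: [3.141, -0.003, -0.003]
contact_force: [-0.1, -0.4, 0.2]
opening: 0.0513
```

>>> {"fn": "step_arm", "kwargs": {"moves": [[[0, 0, 0, 0], [0, 0, 0, 0], [0, 0, 0, 0], [0, 0, 0, 0], [0, 0, 0, 0]]], "grip": 1}}

```text
t: 21.75
tool_pos: [0.5531, 0.2515, 0.0223]
tool_rot: [-3.141, 0.003, -0.001]
contact_force: [-0.1, 0.4, 1.3]
opening: 0.0305
```

>>> {"fn": "step_arm", "kwargs": {"moves": [[[0, 0, 2, 0], [0, 0, 3, 0], [0, 0, 4, 0], [0, 0, 3.5, 0], [0, 0, 0, 0], [0, 0, 0, 0]]]}}

```text
t: 22.25
tool_pos: [0.5548, 0.2521, 0.1507]
tool_rot: [-3.14, 0.003, -0.01]
contact_force: [-0.8, -0.4, -2.2]
opening: 0.0304
```

>>> {"fn": "step_arm", "kwargs": {"moves": [[[0, -2, 0, 0], [0, -3.5, 0, 0], [0, -4, 0, 0], [0.4, -4, 0, 0], [0, -4, 0, 0], [0, -4, 0, 0], [0, -4, 0, 0], [0, -3, 0, 0], [0, -2, 0, 0], [0, -0.8, 0, 0]]]}}

```text
t: 23.08
tool_pos: [0.5554, -0.064, 0.1447]
tool_rot: [-3.141, 0.008, 0.006]
contact_force: [0.4, 0.1, -0.4]
opening: 0.0303
```

>>> {"fn": "step_arm", "kwargs": {"moves": [[[0, 0, -1.5, 0], [0, 0, -1.5, 0], [0, 0, 0, 0], [0, 0, 0, 0], [0, 0, 0, 0]]]}}

```text
t: 23.5
tool_pos: [0.5567, -0.0608, 0.1168]
tool_rot: [-3.141, 0.002, 0.001]
contact_force: [-0.7, 0.0, 0.5]
opening: 0.0299
```

>>> {"fn": "step_arm", "kwargs": {"moves": [[[0, 0, -2, 0], [0, 0, -1.7, 0], [0, 0, -1, 0], [0, 0, -0.7, 0], [0, 0, -0.3, 0], [0, 0, 0, 0], [0, 0, 0, 0]]]}}

```text
t: 24.08
tool_pos: [0.5575, -0.0616, 0.0609]
tool_rot: [3.141, -0.003, 0.002]
contact_force: [0.1, 1.9, 0.4]
opening: 0.0303
```

>>> {"fn": "step_arm", "kwargs": {"moves": [[[0, 0, 0, 0], [0, 0, 0, 0], [0, 0, 0, 0], [0, 0, 1.5, 0], [0, 0, 3, 0], [0, 0, 4, 0], [0, 0, 3, 0]]], "grip": 0.4}}

```text
t: 24.67
tool_pos: [0.5573, -0.0616, 0.1778]
tool_rot: [3.141, -0.003, 0.003]
contact_force: [1.5, 0.3, 0.9]
opening: 0.051
```

>>> {"fn": "step_arm", "kwargs": {"moves": [[[-0.6, 3.9, 0.8, 0], [-0.6, 3.9, 0.8, 0], [-0.6, 3.9, 0.8, 0], [-0.6, 3.9, 0.8, 0], [-0.6, 3.9, 0.8, 0], [-0.6, 3.9, 0.8, 0], [-0.6, 3.9, 0.8, 0], [-0.7, 3.9, 0.8, 0], [0, 2.8, 0.6, 0], [0, 0, 0, 0]]]}}

```text
t: 25.5
tool_pos: [0.5077, 0.2833, 0.2474]
tool_rot: [-3.138, -0.006, -0.005]
contact_force: [-0.4, -0.5, 0.8]
opening: 0.0509
```

```bash
python3 fr.py
```

```text
25.5 [0.50765078 0.28328292 0.2474251 ] 0.050883916343167655
wrist 259 256 [189.  175.6] [0.4275 0.2765 0.038 ]
wrist 237 333 [252.4  77.2] [0.5081 0.3934 0.038 ]
top 62 [163.4 242.2] [0.4258 0.2729 0.03  ]
top 44 [276.1 195. ] [ 0.5573 -0.0645  0.03  ]
```

B was knocked to (0.4275,0.2765), so I'm picking it there.

>>> {"fn": "step_arm", "kwargs": {"moves": [[[-2.7, -0.3, -2.5, 0], [-2.7, -0.4, -2.5, 0], [-2.6, 0, -2.5, 0], [0, 0, -3.5, 0], [0, 0, -3.5, 0], [0, 0, -3, 0], [0, 0, -2, 0], [0, 0, 0, 0], [0, 0, 0, 0]]]}}

```text
t: 26.35
tool_pos: [0.4271, 0.2699, 0.0489]
tool_rot: [3.14, -0.006, -0.005]
contact_force: [0.1, 0.1, 0.3]
opening: 0.0514
```

```bash
python3 fr.py
```

```text
26.35 [0.42712825 0.26994978 0.0489162 ] 0.05138042021489153
wrist 2106 347 [420.3   4.6] [0.5106 0.3897 0.038 ]
wrist 1390 1113 [252.5 219.6] [0.4287 0.2792 0.038 ]
top 69 [124.5 216.3] [0.5055 0.3885 0.03  ]
top 43 [276.2 195. ] [ 0.557  -0.0648  0.03  ]
top 32 [166.5 241.7] [0.4273 0.2638 0.03  ]
```

>>> {"fn": "step_arm", "kwargs": {"moves": [[[0.1, 0.7, 0, 0], [0, 0, -1.2, 0], [0, 0, -1, 0], [0, 0, -0.5, 0], [0, 0, 0, 0], [0, 0, 0, 0]]]}}

```text
t: 26.95
tool_pos: [0.4281, 0.2782, 0.0221]
tool_rot: [3.141, -0.003, -0.003]
contact_force: [0.3, 0.3, 0.9]
opening: 0.0513
```

>>> {"fn": "step_arm", "kwargs": {"moves": [[[0, 0, 0, 0], [0, 0, 0, 0], [0, 0, 0, 0], [0, 0, 0, 0], [0, 0, 0, 0]]], "grip": 1}}

```text
t: 27.37
tool_pos: [0.4293, 0.2786, 0.0235]
tool_rot: [-3.141, 0.003, -0.001]
contact_force: [-0.6, 0.1, 2.4]
opening: 0.0303
```

>>> {"fn": "step_arm", "kwargs": {"moves": [[[0, 0, 2, 0], [0, 0, 3, 0], [0, 0, 4, 0], [0, 0, 3.5, 0], [0, 0, 0, 0], [0, 0, 0, 0]]]}}

```text
t: 27.87
tool_pos: [0.4306, 0.2793, 0.1512]
tool_rot: [-3.139, 0.003, -0.009]
contact_force: [0.1, -0.8, -1.2]
opening: 0.0306
```

>>> {"fn": "step_arm", "kwargs": {"moves": [[[0.6, -2, 0, 0], [1.1, -3.7, 0, 0], [1.1, -3.9, 0, 0], [1.1, -3.9, 0, 0], [1.1, -3.9, 0, 0], [1.1, -3.9, 0, 0], [1.1, -3.9, 0, 0], [1.1, -3.9, 0, 0], [1.1, -3.9, 0, 0], [1.1, -3.9, 0, 0]]]}}

```text
t: 28.7
tool_pos: [0.5327, -0.0922, 0.1456]
tool_rot: [-3.14, 0.004, 0.005]
contact_force: [0.9, -0.3, 0.5]
opening: 0.0303
```

>>> {"fn": "step_arm", "kwargs": {"moves": [[[1.1, -3.9, 0, 0], [0.9, -3, 0, 0], [0.1, -1.9, 0, 0], [0, 0, -2, 0], [0, 0, -1, 0], [0, 0, 0, 0], [0, 0, 0, 0]]]}}

```text
t: 29.28
tool_pos: [0.5532, -0.1773, 0.1155]
tool_rot: [-3.139, 0.002, 0.007]
contact_force: [0.1, 0.4, -0.2]
opening: 0.0304
```

>>> {"fn": "step_arm", "kwargs": {"moves": [[[0, -0.4, -1.5, 0], [0, 0, -1.7, 0], [0, 0, -1, 0], [0, 0, -0.8, 0], [0, 0, -0.5, 0], [0, 0, 0, 0], [0, 0, 0, 0]]]}}

```text
t: 29.87
tool_pos: [0.5551, -0.1824, 0.0634]
tool_rot: [3.141, -0.002, 0.0]
contact_force: [0.5, 0.0, 0.3]
opening: 0.0301
```

>>> {"fn": "step_arm", "kwargs": {"moves": [[[0, 0, -0.3, 0], [0, 0, 0, 0], [0, 0, 0, 0]]]}}

```text
t: 30.12
tool_pos: [0.5552, -0.1827, 0.0605]
tool_rot: [3.141, -0.003, 0.001]
contact_force: [-0.6, -0.2, 0.3]
opening: 0.03
```

>>> {"fn": "step_arm", "kwargs": {"moves": [[[0, 0, 0, 0], [0, 0, 0, 0], [0, 0, 0, 0], [0, 0, 1.5, 0], [0, 0, 3, 0], [0, 0, 4, 0], [0, 0, 3, 0]]], "grip": 0.4}}

```text
t: 30.7
tool_pos: [0.5551, -0.1827, 0.1775]
tool_rot: [3.141, -0.003, 0.002]
contact_force: [0.6, 0.1, 0.7]
opening: 0.0513
```

>>> {"fn": "step_arm", "kwargs": {"moves": [[[-0.4, 3.9, 0.6, 0], [-0.4, 3.9, 0.6, 0], [-0.4, 3.9, 0.6, 0], [-0.4, 3.9, 0.6, 0], [-0.4, 3.9, 0.6, 0], [-0.4, 3.9, 0.6, 0], [-0.4, 3.9, 0.6, 0], [-0.4, 3.9, 0.6, 0], [-0.4, 3.9, 0.6, 0], [-0.4, 3.9, 0.6, 0]]]}}

```text
t: 31.53
tool_pos: [0.5143, 0.2094, 0.2357]
tool_rot: [-3.141, 0.003, -0.001]
contact_force: [0.6, -0.8, 0.9]
opening: 0.0512
```

>>> {"fn": "step_arm", "kwargs": {"moves": [[[-0.3, 3.9, 0, 0], [-0.3, 3.9, 0, 0], [0, 3.9, 0, 0], [0, 3.5, 0, 0], [0, 0, 0, 0], [0, 0, 0, 0], [0, 0, 0, 0]]]}}

```text
t: 32.12
tool_pos: [0.5088, 0.3592, 0.2349]
tool_rot: [3.141, -0.003, -0.0]
contact_force: [-0.1, -1.0, 0.3]
opening: 0.0514
```

```bash
python3 fr.py
```

```text
32.1167 [0.50880109 0.35918144 0.23485422] 0.05142783707762979
wrist 200 302 [251.7 143.2] [0.5083 0.3958 0.038 ]
top 68 [124.6 216.2] [0.5057 0.3882 0.03  ]
top 54 [317.3 194.8] [ 0.5546 -0.1877  0.03  ]
top 49 [ 18.3 250.2] [0.4137 0.7012 0.03  ]
top 42 [276.2 195.2] [ 0.5566 -0.0649  0.03  ]
```

>>> {"fn": "step_arm", "kwargs": {"moves": [[[0, 1.8, -3, 0], [0, 1.8, -3, 0], [0, 0, -3.7, 0], [0, 0, -3.7, 0], [0, 0, -3.4, 0], [0, 0, -2, 0], [0, 0, 0, 0], [0, 0, 0, 0], [0, 0, 0, 0]]]}}

```text
t: 32.97
tool_pos: [0.5105, 0.3955, 0.0494]
tool_rot: [-3.14, 0.005, -0.005]
contact_force: [-0.2, 0.6, -0.1]
opening: 0.051
```

```bash
python3 fr.py
```

```text
32.9667 [0.51050229 0.39550859 0.04937977] 0.05096815134414889
wrist 1432 1073 [247.8 232.1] [0.5083 0.3968 0.038 ]
top 62 [125.6 216. ] [0.5064 0.3852 0.03  ]
top 53 [317.4 194.7] [ 0.5547 -0.188   0.03  ]
top 43 [276.2 195. ] [ 0.557  -0.0648  0.03  ]
```

>>> {"fn": "step_arm", "kwargs": {"moves": [[[-0.2, 0.1, -1.2, 0], [0, 0, -1, 0], [0, 0, -0.5, 0], [0, 0, 0, 0], [0, 0, 0, 0]]]}}

```text
t: 33.48
tool_pos: [0.5061, 0.3962, 0.0189]
tool_rot: [3.141, -0.003, -0.003]
contact_force: [-0.1, -0.2, -0.0]
opening: 0.0509
```

>>> {"fn": "step_arm", "kwargs": {"moves": [[[0, 0, 0, 0], [0, 0, 0, 0], [0, 0, 0, 0], [0, 0, 0, 0], [0, 0, 0, 0]]], "grip": 1}}

```text
t: 33.9
tool_pos: [0.5073, 0.3967, 0.0206]
tool_rot: [-3.141, 0.003, -0.001]
contact_force: [0.1, -0.0, 1.5]
opening: 0.0306
```

>>> {"fn": "step_arm", "kwargs": {"moves": [[[0, 0, 2, 0], [0, 0, 3, 0], [0, 0, 4, 0], [0, 0, 3.5, 0], [0, 0, 0, 0], [0, 0, 0, 0]]]}}

```text
t: 34.4
tool_pos: [0.5087, 0.3976, 0.149]
tool_rot: [-3.138, 0.003, -0.009]
contact_force: [-0.1, 0.2, -1.1]
opening: 0.0306
```

>>> {"fn": "step_arm", "kwargs": {"moves": [[[0.2, -2, 0.5, 0], [0.2, -3.7, 0.5, 0], [0.2, -4, 0, 0], [0.2, -4, 0, 0], [0.2, -4, 0, 0], [0.2, -4, 0, 0], [0.8, -4, 0, 0], [1, -4, 0, 0], [1, -4, 0, 0], [1, -4, 0, 0]]]}}

```text
t: 35.23
tool_pos: [0.5555, 0.0176, 0.1527]
tool_rot: [-3.141, 0.003, 0.005]
contact_force: [1.0, 0.4, 0.1]
opening: 0.0305
```

>>> {"fn": "step_arm", "kwargs": {"moves": [[[1, -4, 0, 0], [1, -4, 0, 0], [1, -3, 0, 0], [1.5, -2, 0, 0], [1.5, -1, 0, 0], [0, -0.2, -2, 0], [0, 0, -2, 0], [0, 0, 0, 0], [0, 0, 0, 0]]]}}

```text
t: 35.98
tool_pos: [0.6146, -0.1218, 0.1114]
tool_rot: [-3.139, 0.003, 0.01]
contact_force: [0.2, -0.3, -0.1]
opening: 0.0305
```

>>> {"fn": "step_arm", "kwargs": {"moves": [[[0, 0, -1.7, 0], [0, 0, -1.5, 0], [0, 0, -1, 0], [0, 0, -0.7, 0], [0, 0, -0.3, 0], [0, 0, 0, 0], [0, 0, 0, 0]]]}}

```text
t: 36.57
tool_pos: [0.6173, -0.1226, 0.0638]
tool_rot: [3.141, -0.003, 0.001]
contact_force: [0.4, -0.2, 0.7]
opening: 0.0304
```

>>> {"fn": "step_arm", "kwargs": {"moves": [[[-0.1, 0, -0.4, 0], [0, 0, 0, 0], [0, 0, 0, 0]]]}}

```text
t: 36.82
tool_pos: [0.6159, -0.1225, 0.0592]
tool_rot: [3.142, -0.003, 0.0]
contact_force: [-0.2, -0.6, 0.6]
opening: 0.0306
```

>>> {"fn": "step_arm", "kwargs": {"moves": [[[0, 0, 0, 0], [0, 0, 0, 0], [0, 0, 0, 0], [0, 0, 1.5, 0], [0, 0, 3, 0], [0, 0, 4, 0], [-3, 0, 2.8, 0], [-3, 0, 2.8, 0], [0, 0, 3, 0], [0, 0, 3, 0]]], "grip": 0.4}}

```text
t: 37.65
tool_pos: [0.5541, -0.1222, 0.2622]
tool_rot: [3.142, -0.004, 0.0]
contact_force: [0.2, -1.7, 0.8]
opening: 0.0511
```

>>> {"fn": "step_arm", "kwargs": {"moves": [[[0, 0, 0, 0], [0, 0, 0, 0], [0, 0, 0, 0]]]}}

```text
t: 37.9
tool_pos: [0.5559, -0.1225, 0.2608]
tool_rot: [3.141, -0.003, 0.001]
contact_force: [-0.4, -0.1, 0.8]
opening: 0.0512
```

```bash
python3 - <<'E'
from h import *
o=readout.get_obs();print(o["t"],o["tool_pos"],o["opening"])
c=cal("wrist");im=viewer.get_image("wrist");s=viewer.get_image("side")
cv2.imwrite("pics/m3.png",np.hstack([cv2.resize(im[0:300,140:400],(520,600)),cv2.resize(s[110:270,210:410],(280,224))[:,:].copy() if 0 else cv2.copyMakeBorder(cv2.resize(s[130:230,230:400],(280,165)),0,435,0,0,cv2.BORDER_CONSTANT)]))
hs=cv2.cvtColor(im,cv2.COLOR_BGR2HSV)
U=np.array([.5857,-.107]);R=np.array([[1,.026],[-.026,1]])
for a,ct,l in blobs(im,(105,120,40),(130,255,255),80)[1]:
    k=cv2.convexHull(np.argwhere(l)[:,::-1].astype(np.int32)); f=np.zeros(l.shape,np.uint8);cv2.fillConvexPoly(f,k,1)
    ys,xs=np.nonzero((f>0)&(hs[...,1]<90)&(hs[...,2]>90))
    if len(xs)>10: X=back("w",(xs.mean(),ys.mean()),.074,c); print(a,X.round(4),"unit",(R.T@(X[:2]-U)*1000).round(1))
for a,ct,l in blobs(im,(0,150,80),(3,255,255),30)[1]:print("red",a,ct,back("w",ct,.08,c).round(4))
E
```

```text
37.9 [ 0.5558574  -0.12252361  0.26078086] 0.051201518747739296
297 [ 0.6164 -0.1227  0.074 ] unit [ 31.1 -14.9]
291 [ 0.5552 -0.182   0.074 ] unit [-28.5 -75.7]
191 [ 0.5579 -0.0619  0.074 ] unit [-28.9  44.4]
red 746 [282.87265416  27.79356568] [0.5879 0.0335 0.08  ]
```

View pics/m3.png

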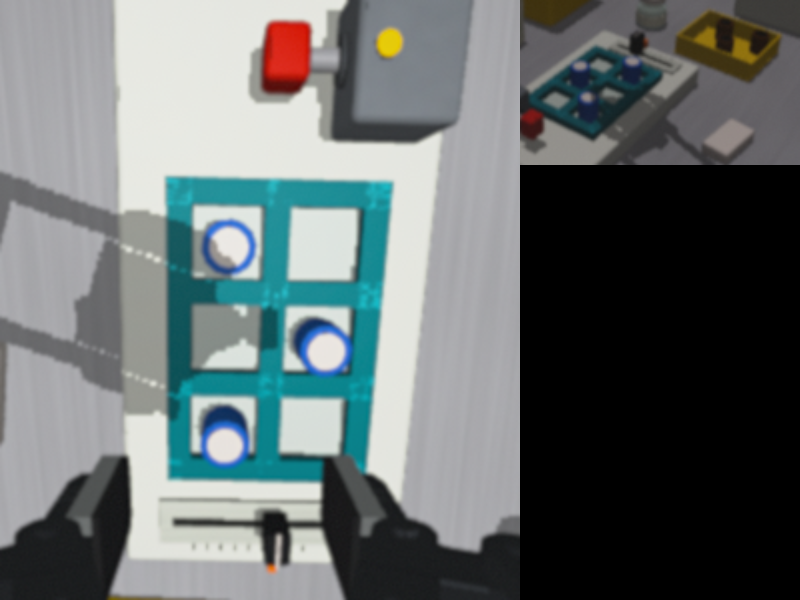

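All three fresh cartridges are seated (unit errors about 1–1.5 mm), and the slider sits at the pointer. Next I count the spent in the tray and turn for the knob.

>>> {"fn": "step_arm", "kwargs": {"moves": [[[0.3, 1.2, -0.5, 0.119], [0.3, 1.2, -0.5, 0.119], [0.3, 1.2, -0.5, 0.119], [0.3, 1.2, -0.5, 0.119], [0.3, 1.2, -0.5, 0.119], [0.3, 1.2, -0.5, 0.119], [0.3, 1.2, -0.5, 0.119], [0.3, 1.2, -0.5, 0.119], [0.3, 1.2, -0.5, 0.119], [0.3, 1.2, -0.5, 0.119]]]}}

```text
t: 38.83
tool_pos: [0.5852, -0.0018, 0.2078]
tool_rot: [-2.596, -1.765, 0.004]
contact_force: [1.2, -1.0, -0.3]
opening: 0.0512
```

>>> {"fn": "step_arm", "kwargs": {"moves": [[[0, 1.2, -2, 0.119], [0, 1.2, -2, 0.119], [0, 1.1, -2, 0.117], [0, 0, 0, 0], [0, 0, 0, 0], [0, 0, 0, 0]]]}}

```text
t: 39.33
tool_pos: [0.5861, 0.0321, 0.1503]
tool_rot: [2.255, 2.188, -0.001]
contact_force: [0.3, 0.2, 0.9]
opening: 0.0514
```

```bash
python3 - <<'E'
from h import *
from scipy.spatial.transform import Rotation as Ro
o=readout.get_obs();print(o["t"],o["tool_pos"],Ro.from_rotvec(o["tool_rot"]).as_matrix()[:,0].round(3),o["opening"],o["q"].round(2))
c=cal("top");im=viewer.get_image("top")
m=(im[190:246,368:416].max(2)<55).astype(np.uint8);n,l,s,ct=cv2.connectedComponentsWithStats(m)
for i in range(1,n):
    if s[i,4]>15: print(s[i,4],back("top",ct[i]+[368,190],.035,c).round(3))
c=cal("wrist");w=viewer.get_image("wrist")
cv2.imwrite("pics/m4.png",np.hstack([cv2.resize(im[150:260,300:420],(436,400)),cv2.resize(w,(360,270)) if 0 else cv2.copyMakeBorder(cv2.resize(w,(360,270)),0,130,0,0,cv2.BORDER_CONSTANT)]))
for a,ctd,l in blobs(w,(0,150,60),(3,255,255),100)[1]:print("red",a,ctd,back("w",ctd,.08,c).round(4))
E
```

```text
39.3333 [0.58607667 0.03208492 0.15033456] [ 0.03  1.   -0.  ] 0.05136562100676926 [-0.07  0.03  1.78 -0.    1.34 -1.61]
49 [ 0.484 -0.346  0.035]
38 [ 0.502 -0.425  0.035]
47 [ 0.506 -0.443  0.035]
26 [ 0.479 -0.372  0.035]
46 [ 0.481 -0.39   0.035]
82 [ 0.435 -0.435  0.035]
red 1082 [255.17467652 201.88909427] [0.5861 0.0345 0.08  ]
```

View pics/m4.png

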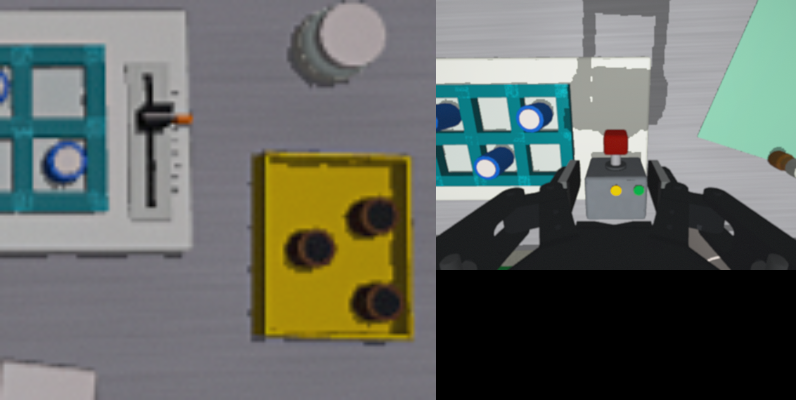

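All three spent cartridges stand in the tray and the slider is level with the pointer. Now onto the knob.

>>> {"fn": "step_arm", "kwargs": {"moves": [[[0, 0.1, -3, 0], [0, 0, -3, 0], [0, 0, -2, 0], [0, 0, -1, 0], [0, 0, -0.4, 0], [0, 0, 0, 0], [0, 0, 0, 0]]]}}

```text
t: 40.02
tool_pos: [0.5873, 0.0332, 0.0579]
tool_rot: [2.251, 2.188, 0.003]
contact_force: [-0.3, -1.0, 0.3]
opening: 0.0511
```

>>> {"fn": "step_arm", "kwargs": {"moves": [[[0, 0, 0, 0], [0, 0, 0, 0], [0, 0, 0, 0], [0, 0, 0, 0], [0, 0, 0, 0], [0, 0, 0, 0]]], "grip": 1, "squeeze": 70}}

```text
t: 40.52
tool_pos: [0.5873, 0.0338, 0.0582]
tool_rot: [2.25, 2.189, 0.004]
contact_force: [-0.9, 1.4, 5.7]
opening: 0.0271
```

>>> {"fn": "step_arm", "kwargs": {"moves": [[[-0.8, 0.02, 0, 0], [-0.8, 0.02, 0, 0], [-0.8, 0.02, 0, 0], [-0.8, 0.02, 0, 0], [-0.7, 0.02, 0, 0], [0, 0, 0, 0], [0, 0, 0, 0], [0, 0, 0, 0]]]}}

```text
t: 41.18
tool_pos: [0.551, 0.0347, 0.0583]
tool_rot: [2.247, 2.185, 0.013]
contact_force: [11.1, 1.9, -3.8]
opening: 0.0272
```

>>> {"fn": "step_arm", "kwargs": {"moves": [[[-0.3, 0, 0, 0], [-0.2, 0, 0, 0], [0, 0, 0, 0], [0, 0, 0, 0], [0, 0, 0, 0], [0, 0, 0, 0], [0, 0, 0, 0], [0, 0, 0, 0]]]}}

```text
t: 41.85
tool_pos: [0.5474, 0.0348, 0.0584]
tool_rot: [2.245, 2.183, 0.018]
contact_force: [16.8, 2.8, -6.3]
opening: 0.0272
```

At the stop: 40 mm of travel, and the force rose past the spring's 12 N. Returning home.

>>> {"fn": "step_arm", "kwargs": {"moves": [[[0.8, 0, 0, 0], [0.9, -0.02, 0, 0], [0.9, -0.02, 0, 0], [0.9, -0.02, 0, 0], [0.7, -0.02, 0, 0], [0.2, 0, 0, 0], [0, 0, 0, 0], [0, 0, 0, 0], [0, 0, 0, 0], [0, 0, 0, 0]]]}}

```text
t: 42.68
tool_pos: [0.5873, 0.0338, 0.0582]
tool_rot: [2.25, 2.189, 0.004]
contact_force: [0.8, 1.4, 6.2]
opening: 0.0269
```

```bash
python3 - <<'E'
from h import *
o=readout.get_obs();print(o["t"],o["tool_pos"],o["contact_force"])
s=viewer.get_image("top");cv2.imwrite("pics/k1.png",cv2.resize(s[140:240,210:360],None,fx=4,fy=4,interpolation=cv2.INTER_CUBIC))
E
```

```text
42.6833 [0.58729227 0.03379662 0.05822951] [0.82563602 1.41624445 6.19956858]
```

>>> {"fn": "step_arm", "kwargs": {"moves": [[[-0.8, 0.02, 0, 0], [-0.9, 0.02, 0, 0], [-0.9, 0.02, 0, 0], [-0.9, 0.02, 0, 0], [-0.6, 0.02, 0, 0], [-0.3, 0, 0, 0], [0, 0, 0, 0], [0, 0, 0, 0], [0, 0, 0, 0], [0, 0, 0, 0]]]}}

```text
t: 43.57
tool_pos: [0.5474, 0.0348, 0.0583]
tool_rot: [2.245, 2.183, 0.018]
contact_force: [18.0, 2.8, -6.3]
opening: 0.0271
```

>>> {"fn": "step_arm", "kwargs": {"moves": [[[0, 0, 0, 0], [0, 0, 0, 0], [0, 0, 0, 0], [0, 0, 0, 0]]]}}

```text
t: 43.9
tool_pos: [0.5474, 0.0348, 0.0583]
tool_rot: [2.245, 2.183, 0.017]
contact_force: [17.8, 1.5, -5.5]
opening: 0.0268
```

```bash
python3 - <<'E'
from h import *
c=cal("side");s=viewer.get_image("side");b=[(a,ct.round(1)) for a,ct,l in blobs(s,(0,150,60),(4,255,255),15)[1]];print(b)
print(proj("s",(.587,.033,.072),c),proj("s",(.547,.034,.072),c))
cv2.imwrite("pics/k2.png",cv2.resize(s[150:250,180:310],None,fx=5,fy=5,interpolation=cv2.INTER_CUBIC))
E
```

```text
[(np.int32(489), array([460.4, 316.1])), (np.int32(354), array([233.4,  80.6])), (np.int32(160), array([285.4,  82.9])), (np.int32(111), array([255.6,  82. ])), (np.int32(69), array([253.5, 210.4]))]
[237.0927462  205.57027043] [250.52217517 212.35023874]
```

View pics/k2.png

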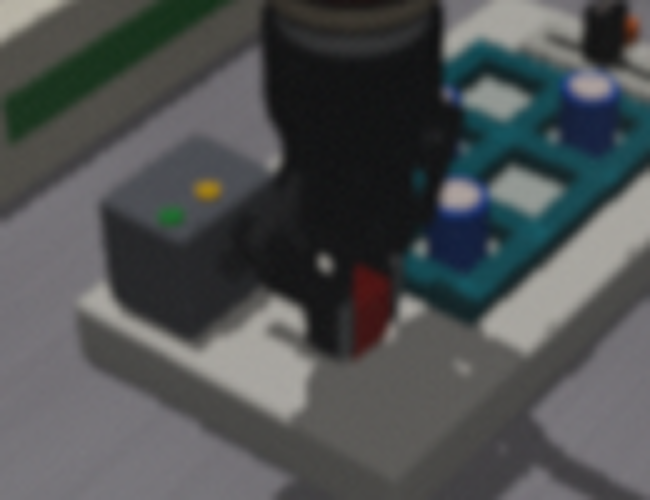

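The knob shows at about (370,310) in the crop, fully drawn out with its rod exposed. Returning home, releasing and withdrawing.

>>> {"fn": "step_arm", "kwargs": {"moves": [[[0.8, 0, 0, 0], [0.9, -0.02, 0, 0], [0.9, -0.02, 0, 0], [0.9, -0.02, 0, 0], [0.7, -0.02, 0, 0], [0.2, 0, 0, 0], [0, 0, 0, 0], [0, 0, 0, 0], [0, 0, 0, 0], [0, 0, 0, 0]]]}}

```text
t: 44.78
tool_pos: [0.5873, 0.0338, 0.0582]
tool_rot: [2.25, 2.189, 0.004]
contact_force: [0.8, 1.0, 7.5]
opening: 0.0271
```

>>> {"fn": "step_arm", "kwargs": {"moves": [[[0, 0, 0, 0], [0, 0, 0, 0], [0, 0, 0, 0], [0, 0, 0, 0], [0, 0, 2, 0], [0, 0, 3, 0], [0, 0, 4, 0], [0, 0, 4, 0], [-2, 0, 3, 0], [-2, 0, 0, 0]]], "grip": 0.4}}

```text
t: 45.62
tool_pos: [0.5495, 0.0335, 0.2247]
tool_rot: [2.245, 2.184, 0.013]
contact_force: [0.5, -0.9, 1.0]
opening: 0.0512
```

>>> {"fn": "step_arm", "kwargs": {"moves": [[[-4, 0, 0, 0], [-4, 0, 0, 0], [-3, 0, 0, 0], [0, 0, 0, 0], [0, 0, 0, 0], [0, 0, 0, 0]]]}}

```text
t: 46.12
tool_pos: [0.4362, 0.0338, 0.2162]
tool_rot: [2.252, 2.19, 0.001]
contact_force: [0.0, -0.1, 0.4]
opening: 0.0513
```

```bash
python3 - <<'E'
from h import *
o=readout.get_obs();print(o["t"],o["tool_pos"],o["contact_force"].round(1))
c=cal("side");s=viewer.get_image("side")
print([(a,ct.round(1)) for a,ct,l in blobs(s,(0,150,60),(4,255,255),15)[1]],proj("s",(.587,.033,.072),c))
t=viewer.get_image("top")
cv2.imwrite("pics/end.png",np.vstack([cv2.resize(t[90:270,100:430],(800,436))[:300],cv2.resize(s[130:270,160:410],(536,300)) if 0 else cv2.copyMakeBorder(cv2.resize(s[130:270,160:410],(536,300)),0,0,0,264,cv2.BORDER_CONSTANT)]))
E
```

```text
46.1167 [0.43622931 0.03379076 0.21615436] [ 0.  -0.1  0.4]
[(np.int32(864), array([245.5,  83.9])), (np.int32(391), array([460.4, 313.7])), (np.int32(139), array([375. ,   4.1])), (np.int32(115), array([236.8, 202.4]))] [237.0927462  205.57027043]
```

View pics/end.png

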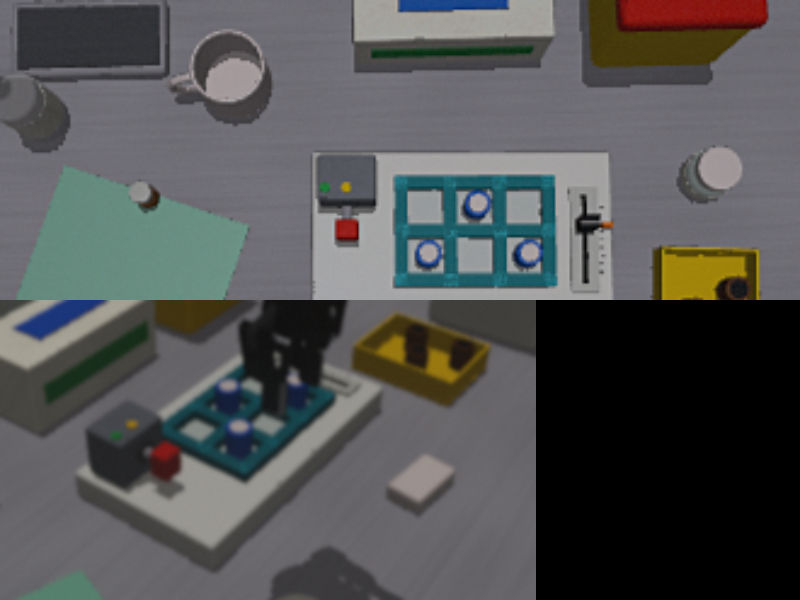

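The final view shows the knob home at (347,230), three blue cartridges in their wells, the slider at the pointer (590,224), and the arm clear of everything.

```bash
python3 -c "
from station import ctrl
print(ctrl.finish_job())"
```

```text
the job is handed in; nothing more can be done
None
```

The dosing unit is ready for its next cycle, and I handed the job in at about 46 s of the 210 s allowed. `finish_job()` gives no verdict, so this rests on my own checks.

- **Spent cartridges:** all three are in the waste tray, seen upright in the top view before the strokes.
- **Fresh cartridges:** there were three, with no sign of a fourth. They sit in wells 0, 2 and 4, each measured within about 1.5 mm of its well centre. One was knocked aside during the run, so I found it again and picked it from its new spot. I also set one down and regripped it because the first grip was too shallow.
- **Dose slider:** it is within about 1 mm of the pointer along the track.
- **Pump:** I pulled the knob out about 40 mm twice. Both times the force rose to about 17–18 N, above the spring's 12 N, which puts it against the stop. I held it each time and let it home, and it is in its home position in the last picture.

No check failed. The top and wrist cameras disagreed by about 2 mm on x positions; I relied mainly on the wrist view. The bystanders that showed in the last pictures were in their places. The tape was outside that crop and I did not check it again.

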